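Slide the tall flask back to the rail, out of a child's reach

ROBOT

A 6-joint arm with a two-finger parallel gripper is mounted at the origin on the work surface. World frame = base frame: x ahead of the robot, y to its left, z up, the work surface at z = 0. Lengths are in m, angles in rad, forces in N, time in s.
With the tool pointing down it reaches from about 0.425 to 0.95 m from the base axis. Payload 3.5 kg.
Tool frame: the origin (TCP) lies midway between the tips of the shut fingers; the grasp point (between the pads) lies 19 mm behind it; z points along the fingers, y is the line along which they close (so a half turn about z gives the same grasp; the last joint's range is limited). The gripper opens to 85 mm and grips with 20 to 120 N. Pads are 22 mm wide; open, the fingers measure 114 mm over their backs; the gripper's body (76 mm by 85 mm) begins 54 mm behind the grasp point. The pads swing forward as they close: fully open they stand 13 mm farther back than shut.
Start: joints at [-1.278, 0.286, 1.577, -0, 1.279, -0.15], TCP at [0.289, -0.61, 0.231] pointing down, gripper open.
Joint ranges: [-2.77, 2.77], [-0.9, 2.22], [0.21, 2.48], [-1.53, 4.67], [0.24, 2.81], [-2.84, 2.84]. Speed limits (rad/s): [2.79, 2.79, 3.14, 3.14, 3.14, 3.14].

INTERFACE

Orientations are given as a unit quaternion [x, y, z, w].
In Python, from plant import * gives the robot as it stands.
- The arm moves only by the tool move_arm, never from a script. Its argument "moves" is a list of rows, each a list of 3 entries, a list of its own where there are three numbers: the opening, from 0 (shut) to 1 (fully open), then the shift along the tool's x, y, z in m, then the turn, a rotation vector about the tool's x, y, z in rad. A call has exactly 10 rows; each row shifts and turns the commanded pose from where the row before left it, along the tool's axes as they then stand; what a row does not reach is not made up. A row lasts 1/12 s, in which the tool goes at most 41.7 mm and 7.16 degrees, less where a joint would pass 70% of its speed; a pose out of reach is approached as far as the arm can. A call is refused whole if a number of a shift passes 0.0417 or a number of a turn 0.125, either way. A call with a gripper value outside its range is refused whole. The fingers move at their own pace and stop on an object; "grip_force" is the grip in N (left out, the last holds). Time passes only in rows, so rows that do not move let the fingers close, or fill a call up. It gives the time, the measured TCP pose, the force, the opening and the grip force at its end, in the units of the state.
- get_state(): the state, without advancing time (a new reading comes with each control period).
- read_camera(name): name is "scene" or "top"; returns the picture (480x640x3 uint8, red, green, blue); there is no depth.
- camera_params(name): a dict with "fx", "fy", "cx", "cy" (pixels), "rvec" (rotation vector, rad) and "tvec" (3), from world to camera coordinates, as OpenCV has them. Camera axes: x right, y down, z forward; pixel columns grow to the right and rows downward; lengths in m; the calibration is good to about 2 mm. A picture is of the moment at which its call begins. camera_params takes no time and is no camera call.
- sign_off(): hands the job in; it is judged then, once.
The state is a dict: "time": time; "qpos": joint angles; "dq": joint speeds; "joint_efforts": joint torques, N m; "eef_pos": TCP position; "tcp_rot": TCP orientation; "contact_force": force on the tool from outside, world axes, zero at the start; "wrist_torque": the same for the moment, N m; "opening": opening from 0.0 (shut) to 1.0 (fully open); "finger_force": force on a finger pad.
Only numpy, scipy, OpenCV 4.12 (cv2) and the standard library are available. Lean on these libraries where they do the work, as an engineer would, in place of code of your own. Each camera call takes 0.05 s, during which the arm holds its last target. There are 200 camera calls.

TASK

The tall, full vacuum flask has been left standing out on the open shelf, in a small child's reach. Push it with the fingertips, low on its body so that it slides upright without tipping, back into the empty place between the radio and the tin until its foot is against the back rail. Do not grip or lift it, and leave everything else where it is.

Things in the scene. Friction and masses are not known exactly. Their poses are not given: they have to be found in the camera images.
- flask: slim vacuum flask: an upright plain steel cylinder 72 mm in diameter up to 200 mm high, then a shoulder and a 60 mm cup lid, 282 mm tall, 0.5 to 0.9 kg. Origin: centre of its underside. It slides when pushed in its lowest 45 mm but tips when pushed higher, so the gripper's body must lean away from it. It starts 110 to 165 mm short of its place, up to 85 mm to either side
- rail: low wooden gallery rail fixed along the back of the shelf: a straight board 980 mm long (its y), 18 mm thick, 50 mm high, with a rounded cap to 62 mm. Origin: centre of its underside; its x points away from the robot, and its near face is the plane x = -9 mm; the flask at home has its centre at x = -45 mm in this frame
- radio: portable radio, a loose black box 62 mm deep (its x), 190 mm wide (its y, to the robot's left along the rail), 115 mm high, carrying handle to 143 mm; speaker front to the robot, back 4 mm before the rail. Origin: centre of its underside. The flask's empty place begins at the radio's -y end (y = -95 mm) and is 116 to 134 mm wide, up to the tin
- tin: round cocoa tin, loose, 62 mm in diameter and 120 mm high, on the other side of the empty place, its back a few mm before the rail. Origin: centre of its underside
- clock: wooden mantel clock with a round dial, loose, 56 mm deep, 150 mm wide, 193 mm high, just beyond the tin at the rail (the 40 mm space between tin and clock is not the flask's place). Origin: centre of its underside
- saucer: white ceramic saucer, loose, 134 mm in diameter, 17 mm high, out on the shelf to one side with the steel cup on it. Origin: centre of its underside
- cup: steel cup, loose, 72 mm across the rim and 75 mm high, standing on the saucer. Origin: centre of its underside
- basket: yellow plastic basket, fixed, 200 mm (its x) by 150 mm, 80 mm high, out on the shelf on the other side from the saucer. Origin: centre of its underside
- duck: plastic duck rattle, loose, about 75 mm high, standing in the basket. Origin: centre of its underside
- teether: silicone corn teether, loose, 90 mm long (its x), 30 mm high, lying in the basket. Origin: centre of its underside
Mind the look-alikes: they are no part of the job. What is shaped like the radio but orange is not meant.

How it is judged:
At the end, for the whole second after the job is handed in: the flask stands upright and still on the shelf between the radio and the tin, its foot within 8 mm of the back rail; every other thing within 15 mm of where it stood (x of flask in the frame of rail between -0.053 and -0.035 m and y of flask in the frame of radio between -0.197 and -0.128 m and angle between flask's own z axis and vertical below 0.03 rad and height (world z) of flask below 0.004 m and linear speed of flask below 0.01 m/s and distance of each of radio, tin, clock, saucer, cup, duck, teether from where it was at the start of the episode below 0.015 m); the robot touches nothing.
It fails at once if the flask is rocked or tipped (more than 9 degrees) (angle between flask's own z axis and vertical above 0.16 rad).
It fails at once if the flask is lifted off the shelf (more than 10 mm) (height (world z) of flask above 0.01 m).
It fails at once if the flask is taken between the fingers instead of being pushed from outside (horizontal distance between the grasp point and flask below 0.026 m and height (world z) of the grasp point below 0.285 m).
It fails at once if the flask is pushed high instead of low (fingers pressing with the grasp point above 120 mm) (contact force between the fingers and flask above 1 N and height (world z) of the grasp point above 0.12 m).
It fails at once if another thing on the shelf is shifted by more than 15 mm (distance of any of radio, tin, clock, saucer, cup, duck, teether from where it was at the start of the episode above 0.015 m).
It also fails if it takes over 59 s, if anything falls off the work surface, if the arm or the gripper's body presses on something with over 40 N, if the wrist force passes 120 N, or if a joint passes its speed limit or range.

## Working session

There is one attempt and no reset: what is moved stays moved. The work goes in short steps, Python scripts to look and compute and a tool call to move; the robot and the scene stay as the last step left them, time stands still between calls to the robot, and variables do not carry over. Pictures are saved under pics/ and viewed, at most 13 in all, crops included, and the job is handed in when it is done.

Besides the shell and the picture viewer there is one more tool, called after "Call:" as name(argument=value, ...), one argument or row to a line, values as JSON. move_arm: Moves the arm, as the interface text tells. Its arguments: {"type":"object","properties":{"moves":{"type":"array"},"grip_force":{"type":"number"}},"required":["moves"]}

```bash
mkdir -p pics; ls; python3 - <<'E'
from plant import *
import cv2
for n in("scene","top"):
    cv2.imwrite(f"pics/{n}0.png",read_camera(n)[:,:,::-1]); print(n,camera_params(n))
print(get_state())
E
```

```text
pics
scene {'fx': 575.0633925498212, 'fy': 575.0633925498212, 'cx': 322.11208503852157, 'cy': 229.4940901178639, 'rvec': array([ 2.44849484,  0.80289925, -0.25509075]), 'tvec': array([-0.38998308, -0.23858058,  1.57441679])}
top {'fx': 565.604134071911, 'fy': 565.604134071911, 'cx': 320.59885453927166, 'cy': 239.86374215267895, 'rvec': array([ 2.14163586, -2.19427918,  0.1119394 ]), 'tvec': array([0.00481834, 0.51102011, 1.52403254])}
{'time': 0.1, 'qpos': array([-1.27799205e+00,  2.87111461e-01,  1.57804407e+00,  2.26224458e-05,
        1.27858129e+00, -1.49991123e-01]), 'dq': array([-1.29295311e-03, -2.65459867e-03, -1.90604698e-03,  6.69650017e-04,
        9.83895606e-05, -8.48910534e-04]), 'joint_efforts': array([ 9.68687095e-05, -4.07299268e+01, -2.93699902e+01, -1.82928761e-04,
        3.43245527e-03,  1.70280600e-05]), 'eef_pos': array([ 0.28907894, -0.60930876,  0.23005527]), 'tcp_rot': array([ 9.75591634e-01,  2.19590104e-01, -6.56883458e-05, -1.07012677e-03]), 'contact_force': array([-0.95040581, -0.28487286, -1.09575639]), 'wrist_torque': array([ 0.00986085, -0.00985353,  0.00195067]), 'finger_force': 0.0, 'opening': 0.9972425728483977}
```

View pics/scene0.png

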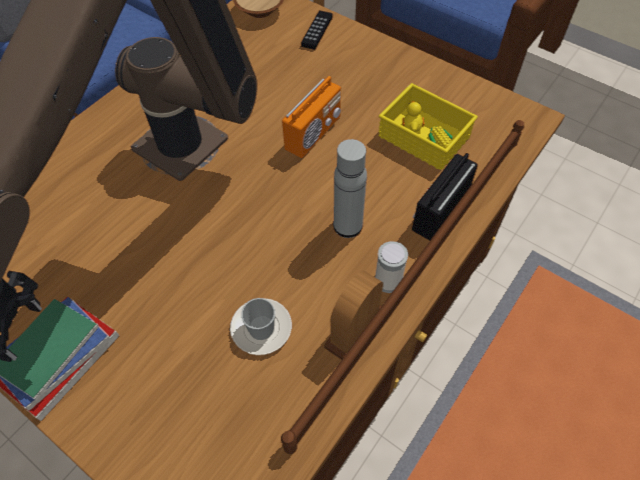

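View pics/top0.png

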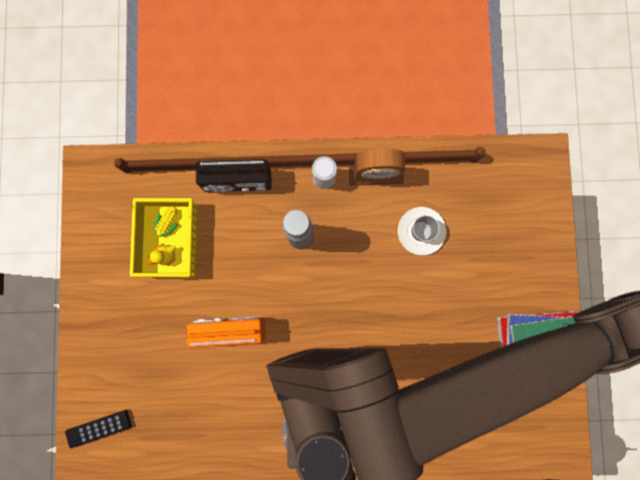

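Candidates: the flask is the steel cylinder at scene (349,190), top (298,228). The steel cup on the saucer at top (425,230) and the white-lidded tin at top (324,171) are not it. The radio is the black box at top (233,175). The orange box at top (225,331) is the look-alike. I'll check this in one close crop.

```bash
cat > h.py <<'E'
from plant import *
import cv2, numpy as np
def cast(n,u,v,z):
    p=camera_params(n);R=cv2.Rodrigues(p["rvec"])[0];t=p["tvec"]
    d=R.T@np.array([(u-p["cx"])/p["fx"],(v-p["cy"])/p["fy"],1]);c=-R.T@t
    return c+d*(z-c[2])/d[2]
def proj(n,P):
    p=camera_params(n);K=np.array([[p["fx"],0,p["cx"]],[0,p["fy"],p["cy"]],[0,0,1.]])
    return cv2.projectPoints(np.float64([P]),p["rvec"],p["tvec"],K,None)[0].ravel()
E
python3 - <<'E'
import cv2, numpy as np
t=cv2.imread("pics/top0.png")[140:260,190:350]; s=cv2.imread("pics/scene0.png")[130:300,320:480]
cv2.imwrite("pics/ct.png",cv2.resize(t,None,fx=5,fy=5,interpolation=2))
cv2.imwrite("pics/cs.png",cv2.resize(s,None,fx=3.5,fy=3.5,interpolation=2))
E
```

```text
(no output)
```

View pics/ct.png

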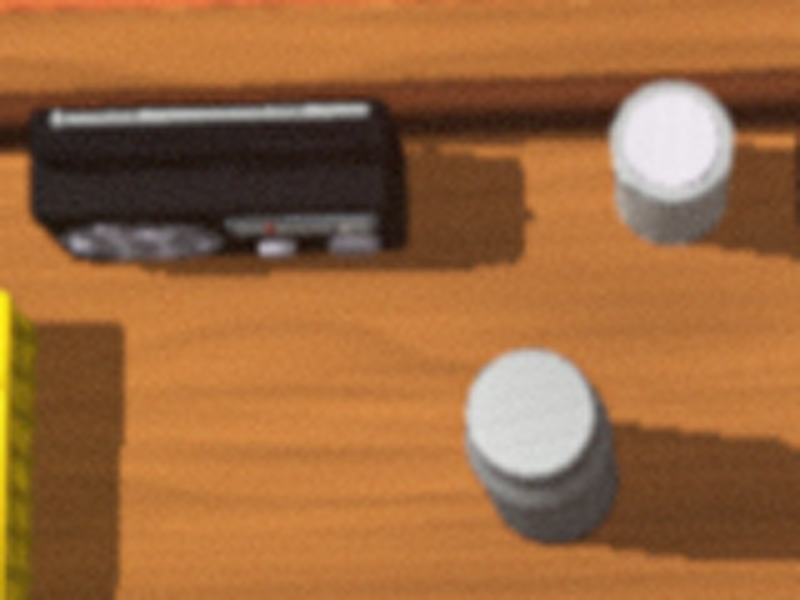

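View pics/cs.png

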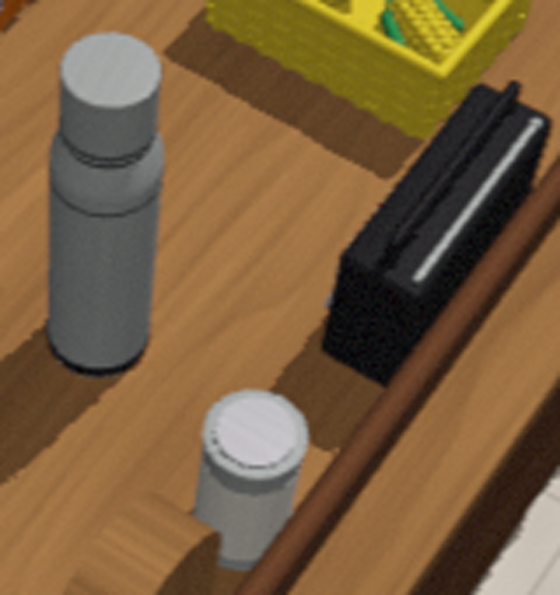

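```bash
python3 - <<'E'
from h import *
np.set_printoptions(precision=4,suppress=True)
for n in("top","scene"):
    p=camera_params(n);print(n,-cv2.Rodrigues(p["rvec"])[0].T@p["tvec"])
T=lambda u,v:("top",190+u/5,140+v/5)
S=lambda u,v:("scene",320+u/3.5,130+v/3.5)
for nm,a,z in[("lid",T(530,413),.282),("lid",S(111,72),.282),("tin",T(672,140),.12),("tin",S(256,434),.12),("flaskfootnear",T(553,543),0),
 ("radio FRb",T(405,247),0),("radio FRb",S(325,350),0),("radio FRt",S(342,254),.115),("radio BRb",S(388,385),0),("radio BRt",T(385,100),.115),("radio BLt",T(35,108),.115),
 ("radio FLb",T(75,258),0)]:
    print(nm,cast(*a,z)[:2])
# rail: dark-brown lower edge per column in top image
im=cv2.imread("pics/top0.png");g=im[:,:,2].astype(float)
for u in (135,150,165,180,285,292,300,305,420,440,460,):
    col=g[145:185,u]; d=np.diff(cv2.GaussianBlur(col[:,None],(1,3),0).ravel()); 
    k=d.argmax();k0=d.argmin(); print(u,145+k+.5,145+k0+.5,cast("top",u,145+k+.5,0)[:2],cast("top",u,145+k0+.5,.05)[:2])
E
```

```text
top [ 0.3508 -0.0061  1.5687]
scene [ 0.9584 -0.6207  1.1764]
lid [0.5256 0.0481]
lid [0.5322 0.043 ]
tin [ 0.6895 -0.022 ]
tin [ 0.6938 -0.0246]
flaskfootnear [0.4906 0.0486]
radio FRb [0.6599 0.1285]
radio FRb [0.6657 0.1294]
radio FRt [0.6639 0.1268]
radio BRb [0.7161 0.1302]
radio BRt [0.7157 0.1279]
radio BLt [0.716  0.3115]
radio FLb [0.6582 0.3143]
135 173.5 159.5 [0.7149 0.5118] [0.7424 0.4957]
150 171.5 159.5 [0.7196 0.4695] [0.7413 0.4546]
165 172.5 158.5 [0.7157 0.4271] [0.7431 0.4135]
180 171.5 157.5 [0.7175 0.3847] [0.7449 0.3723]
285 168.5 171.5 [0.7189 0.088 ] [0.6988 0.0852]
292 168.5 171.5 [0.7184 0.0683] [0.6983 0.0661]
300 167.5 154.5 [0.7207 0.0456] [0.7452 0.0432]
305 167.5 154.5 [0.7203 0.0315] [0.7449 0.0295]
420 164.5 168.5 [ 0.721  -0.2937] [ 0.6981 -0.2841]
440 163.5 150.5 [ 0.7225 -0.3503] [ 0.747 -0.341]
460 162.5 149.5 [ 0.724 -0.407] [ 0.7484 -0.396 ]
```

Call:
move_arm(
  moves=[
    [0.5,[0.025,-0.0325,0],[0,0,0]],
    [0.5,[0.025,-0.0325,0],[0,0,0]],
    [0.5,[0.025,-0.0325,0],[0,0,0]],
    [0.5,[0.025,-0.0325,0],[0,0,0]],
    [0.5,[0.025,-0.0325,0],[0,0,0]],
    [0.5,[0.025,-0.0325,0],[0,0,0]],
    [0.5,[0.025,-0.0325,0],[0,0,0]],
    [0.5,[0.025,-0.0325,0],[0,0,0]],
    [0.5,[0.025,-0.0325,0],[0,0,0]],
    [0.5,[0.025,-0.0325,0],[0,0,0]],
  ],
)

```text
time: 0.93
eef_pos: [0.3755, -0.207, 0.2309]
tcp_rot: [0.976, 0.219, -0.0, -0.0]
contact_force: [0.7, 0.6, 0.2]
opening: 0.5
finger_force: 0.0
```

```bash
python3 - <<'E'
import plant
print([d for d in dir(plant) if d[0]!='_'])
s=plant.get_state()
for k in('qpos','eef_pos','tcp_rot','opening'):print(k,s[k])
E
```

```text
['Unreachable', 'camera_params', 'get_state', 'read_camera', 'sign_off']
qpos [-7.41406769e-01 -2.86755449e-01  2.15046697e+00  1.77615887e-04
  1.27827333e+00  3.87271461e-01]
eef_pos [ 0.37554515 -0.20700889  0.23088206]
tcp_rot [ 9.75671383e-01  2.19238016e-01 -4.22927676e-05 -2.09512246e-04]
opening 0.5003750858230303
```

Call:
move_arm(
  moves=[
    [0.5,[0.031,-0.015,0],[0,0,0]],
    [0.5,[0.031,-0.015,0],[0,0,0]],
    [0.5,[0.031,-0.015,0],[0,0,0]],
    [0.5,[0,0,0],[0,0,0.1]],
    [0.5,[0,0,0],[0,0,0.1]],
    [0.5,[0,0,0],[0,0,0.1]],
    [0.5,[0,0,0],[0,0.12,0]],
    [0.5,[0,0,0],[0,0.12,0]],
    [0.5,[0,0,0],[0,0.12,0]],
    [0.5,[0,0,0],[0,0.12,0]],
  ],
)

```text
time: 1.77
eef_pos: [0.4409, -0.1285, 0.2317]
tcp_rot: [0.968, 0.07, 0.24, -0.016]
contact_force: [-0.1, -0.1, 0.4]
opening: 0.499
finger_force: 0.0
```

```bash
python3 - <<'E'
from plant import *
from scipy.spatial.transform import Rotation as R
s=get_state()
for k in('time','qpos','eef_pos','tcp_rot'):print(k,s[k])
print(R.from_quat(s['tcp_rot']).as_matrix())
E
```

```text
time 1.7667
qpos [-0.70541473 -0.47141541  2.33104092  0.43137608  0.98988498  0.53568996]
eef_pos [ 0.44088246 -0.12846673  0.23172815]
tcp_rot [ 0.96812579  0.06964896  0.24002279 -0.0164482 ]
[[ 0.87507617  0.1427538   0.4624533 ]
 [ 0.12696203 -0.98975696  0.06528252]
 [ 0.4670357   0.00158683 -0.88423704]]
```

```bash
cat > fk.py <<'E'
import numpy as np
from scipy.spatial.transform import Rotation as R
from scipy.optimize import least_squares
D=[([-1.27799205,.287111461,1.57804407,2.26e-5,1.27858129,-.149991123],[.28907894,-.60930876,.23005527],[9.75591634e-01,2.19590104e-01,-6.56883458e-05,-1.07012677e-03]),
([-.741406769,-.286755449,2.15046697,1.776e-4,1.27827333,.387271461],[.37554515,-.20700889,.23088206],[9.75671383e-01,2.19238016e-01,-4.2e-05,-2.1e-04]),
([-.70541473,-.47141541,2.33104092,.43137608,.98988498,.53568996],[.44088246,-.12846673,.23172815],[.96812579,.06964896,.24002279,-.0164482])]
def fk(q,p):
    d,L1,L2,e,o,Lt,c=p
    A=R.from_euler('z',q[0]); B=A*R.from_euler('y',q[1]); C=A*R.from_euler('y',q[1]+q[2])
    r=C*R.from_euler('z',q[3])*R.from_euler('y',q[4])
    T=r*R.from_euler('z',q[5]+c)
    return np.array([0,0,d])+A.apply([0,o,0])+B.apply([0,0,L1])+C.apply([e,0,L2])+r.apply([0,0,Lt]),T
p0=np.array([.2,.443,.56,0,.1,.23,np.pi/2])
def res(p,D=D):
    o=[]
    for q,x,Q in D:
        P,T=fk(q,p); o+=[(P-x)*1000,(T.inv()*R.from_quat(Q)).as_rotvec()*200]
    return np.concatenate(o+[(p-p0)*.5])
def fit(D=D): return least_squares(lambda p:res(p,D),p0)
lo=np.array([-2.77,-.9,.21,-1.53,.24,-2.84]);hi=np.array([2.77,2.22,2.48,4.67,2.81,2.84])
def ik(pos,lean,ψ,p,q0,az=None):
    # lean about tool y with tool x heading ψ; az unused
    T=R.from_euler('z',ψ)*R.from_euler('x',np.pi)*R.from_euler('y',lean)
    f=lambda q:np.concatenate([(fk(q,p)[0]-pos)*1000,(fk(q,p)[1].inv()*T).as_rotvec()*300])
    s=least_squares(f,np.clip(q0,lo+.01,hi-.01),bounds=(lo,hi)); return s.x,np.abs(s.fun).max()
E
python3 - <<'E'
from fk import *
np.set_printoptions(precision=3,suppress=True)
s=fit();print(s.x,s.fun[:18].round(2))
for x in(.46,.47,.48,.50,.62,.655):
  for l in(.48,.6,.7):
    q,e=ik([x,.045+.14*(x-.5),.025],l,.14,s.x,[-.4,-.6,2.4,.4,.8,.8]);print(x,l,q,round(e,2))
E
```

```text
[0.237 0.443 0.571 0.017 0.101 0.249 1.571] [-0.  0. -0.  0.  0.  0.  0. -0. -0.  0.  0. -0. -0.  0.  0. -0.  0.  0.]
0.46 0.48 [-0.223 -0.086  2.48   0.501  0.344  0.769] 3.8
0.46 0.6 [-0.23  -0.057  2.48   0.779  0.279  0.492] 21.12
0.46 0.7 [-0.237 -0.025  2.48   1.152  0.246  0.118] 35.66
0.47 0.48 [-0.217 -0.072  2.47   0.521  0.331  0.754] 0.0
0.47 0.6 [-0.227 -0.051  2.48   0.845  0.264  0.43 ] 14.49
0.47 0.7 [-0.234 -0.018  2.48   1.244  0.24   0.03 ] 28.79
0.48 0.48 [-0.207 -0.046  2.447  0.513  0.326  0.769] 0.0
0.48 0.6 [-0.224 -0.044  2.48   0.917  0.251  0.361] 7.77
0.48 0.7 [-0.235 -0.012  2.48   1.336  0.24  -0.062] 21.83
0.5 0.48 [-0.189  0.002  2.399  0.496  0.319  0.802] 0.0
0.5 0.6 [-0.216 -0.017  2.459  1.     0.24   0.286] 1.11
0.5 0.7 [-0.232  0.002  2.48   1.525  0.24  -0.247] 7.74
0.62 0.48 [-0.11   0.25   2.115  0.361  0.329  1.005] 0.0
0.62 0.6 [-0.133  0.232  2.169  0.77   0.24   0.586] 4.98
0.62 0.7 [-0.167  0.231  2.225  1.527  0.24  -0.194] 12.86
0.655 0.48 [-0.093  0.315  2.03   0.322  0.344  1.059] 0.0
0.655 0.6 [-0.111  0.297  2.085  0.682  0.24   0.692] 3.63
0.655 0.7 [-0.15   0.293  2.138  1.402  0.24  -0.053] 15.6
```

```bash
python3 - <<'E'
from fk import *
np.set_printoptions(precision=3,suppress=True)
p=fit().x;q=np.array(D[2][0])
for x,y,z in((.472,-.1285,.232),(.472,-.1285,.12),(.472,-.1285,.022),(.472,-.05,.022),(.472,.038,.022),(.484,.04,.022),(.52,.045,.022),(.58,.053,.022),(.642,.062,.022)):
  for l in(.487,.52,.55):
    k,e=ik([x,y,z],l,.144,p,q);print(x,y,z,l,k,round(e,2))
    if l==.487:q=k if e<1 else q
E
```

```text
0.472 -0.1285 0.232 0.487 [-0.652 -0.384  2.273  0.426  0.943  0.576] 0.0
0.472 -0.1285 0.232 0.52 [-0.666 -0.398  2.29   0.466  0.928  0.539] 0.0
0.472 -0.1285 0.232 0.55 [-0.679 -0.411  2.306  0.504  0.917  0.504] 0.0
0.472 -0.1285 0.12 0.487 [-0.652 -0.219  2.372  0.54   0.708  0.409] 0.0
0.472 -0.1285 0.12 0.52 [-0.666 -0.229  2.389  0.596  0.697  0.352] 0.0
0.472 -0.1285 0.12 0.55 [-0.679 -0.237  2.404  0.648  0.688  0.298] 0.0
0.472 -0.1285 0.022 0.487 [-0.652  0.007  2.405  0.769  0.501  0.132] 0.0
0.472 -0.1285 0.022 0.52 [-0.666  0.004  2.419  0.854  0.498  0.042] 0.0
0.472 -0.1285 0.022 0.55 [-0.679  0.001  2.432  0.932  0.498 -0.041] 0.0
0.472 -0.05 0.022 0.487 [-0.467 -0.046  2.457  0.722  0.418  0.339] 0.0
0.472 -0.05 0.022 0.52 [-0.479 -0.052  2.473  0.822  0.407  0.234] 0.0
0.472 -0.05 0.022 0.55 [-0.488 -0.05   2.48   0.905  0.402  0.147] 1.95
0.472 0.038 0.022 0.487 [-0.227 -0.06   2.47   0.567  0.321  0.696] 0.0
0.472 0.038 0.022 0.52 [-0.232 -0.061  2.48   0.664  0.299  0.597] 1.89
0.472 0.038 0.022 0.55 [-0.234 -0.054  2.48   0.743  0.284  0.519] 6.15
0.484 0.04 0.022 0.487 [-0.214 -0.03   2.441  0.557  0.315  0.717] 0.0
0.484 0.04 0.022 0.52 [-0.221 -0.036  2.458  0.672  0.289  0.599] 0.0
0.484 0.04 0.022 0.55 [-0.228 -0.041  2.473  0.796  0.269  0.472] 0.0
0.52 0.045 0.022 0.487 [-0.182  0.054  2.357  0.522  0.305  0.779] 0.0
0.52 0.045 0.022 0.52 [-0.188  0.048  2.373  0.636  0.276  0.663] 0.0
0.52 0.045 0.022 0.55 [-0.193  0.044  2.388  0.762  0.253  0.534] 0.0
0.58 0.053 0.022 0.487 [-0.14   0.178  2.215  0.449  0.307  0.887] 0.0
0.58 0.053 0.022 0.52 [-0.145  0.173  2.232  0.551  0.274  0.784] 0.0
0.58 0.053 0.022 0.55 [-0.149  0.169  2.247  0.668  0.246  0.666] 0.0
0.642 0.062 0.022 0.487 [-0.106  0.295  2.066  0.369  0.327  0.997] 0.0
0.642 0.062 0.022 0.52 [-0.11   0.29   2.084  0.452  0.29   0.914] 0.0
0.642 0.062 0.022 0.55 [-0.113  0.286  2.099  0.547  0.258  0.818] 0.0
```

Call:
move_arm(
  moves=[
    [0.3,[0.0274,0,0.0145],[0,0,0]],
    [0.3,[-0.014,0,0.0265],[0,0,0]],
    [0.3,[-0.014,0,0.0265],[0,0,0]],
    [0.3,[-0.014,0,0.0265],[0,0,0]],
    [0.3,[-0.014,0,0.0265],[0,0,0]],
    [0.3,[-0.014,0,0.0265],[0,0,0]],
    [0.3,[-0.014,0,0.0265],[0,0,0]],
    [0.3,[-0.014,0,0.0265],[0,0,0]],
    [0.3,[0,0,0],[0,0,0]],
    [0.3,[0,0,0],[0,0,0]],
  ],
)

```text
time: 2.6
eef_pos: [0.4685, -0.1232, 0.0195]
tcp_rot: [0.969, 0.069, 0.235, -0.019]
contact_force: [-1.0, -0.1, 0.7]
opening: 0.295
finger_force: 0.0
```

Call:
move_arm(
  moves=[
    [0.3,[0.0033,-0.0199,0.0015],[0,0,0]],
    [0.3,[0.0033,-0.0199,0.0015],[0,0,0]],
    [0.3,[0.0033,-0.0199,0.0015],[0,0,0]],
    [0.3,[0.0033,-0.0199,0.0015],[0,0,0]],
    [0.3,[0.0033,-0.0199,0.0015],[0,0,0]],
    [0.3,[0.0033,-0.0199,0.0015],[0,0,0]],
    [0.3,[0.0033,-0.0199,0.0015],[0,0,0]],
    [0.3,[0.0033,-0.0199,0.0015],[0,0,0]],
    [0.3,[0,0,0],[0,0,0]],
    [0.3,[0,0,0],[0,0,0]],
  ],
)

```text
time: 3.43
eef_pos: [0.4779, 0.0379, 0.0257]
tcp_rot: [0.968, 0.071, 0.24, -0.016]
contact_force: [1.0, -0.7, 0.7]
opening: 0.301
finger_force: 0.0
```

```bash
python3 - <<'E'
from h import *
from scipy.spatial.transform import Rotation as R
s=get_state()
print(s['eef_pos'],R.from_quat(s['tcp_rot']).as_matrix().round(3),s['qpos'])
im=read_camera("scene")[110:270,270:450,::-1]
cv2.imwrite("pics/s1.png",cv2.resize(im,None,fx=3.5,fy=3.5,interpolation=2))
E
```

```text
[0.47789409 0.0378538  0.02574043] [[ 0.875  0.145  0.462]
 [ 0.129 -0.989  0.066]
 [ 0.466  0.002 -0.885]] [-0.22225478 -0.04941437  2.45053108  0.54274934  0.32704938  0.72264623]
```

View pics/s1.png

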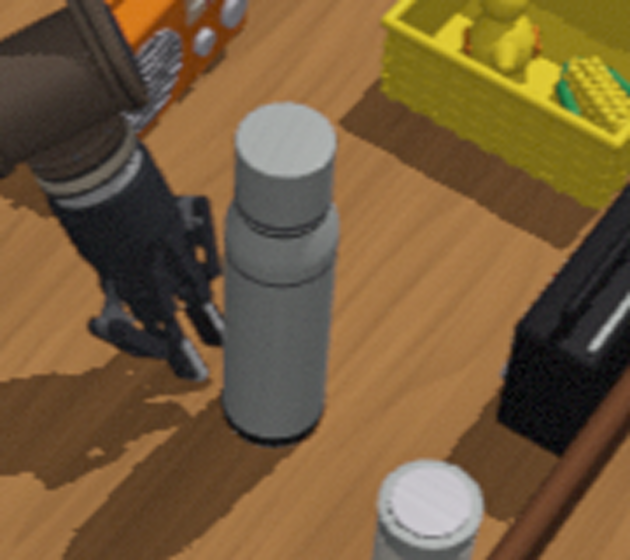

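Call:
move_arm(
  moves=[
    [0.3,[-0.0025,0,0.0045],[0,0,0]],
    [0.3,[0.0026,0,0.0014],[0,0,0]],
    [0.3,[0.0026,0,0.0014],[0,0,0]],
    [0.3,[0.0026,0,0.0014],[0,0,0]],
    [0.3,[0.0026,0,0.0014],[0,0,0]],
    [0.3,[0.0026,0,0.0014],[0,0,0]],
    [0.3,[0.0026,0,0.0014],[0,0,0]],
    [0.3,[0.0026,0,0.0014],[0,0,0]],
    [0.3,[0.0026,0,0.0014],[0,0,0]],
    [0.3,[0.0026,0,0.0014],[0,0,0]],
  ],
)

```text
time: 4.32
eef_pos: [0.5005, 0.0418, 0.0162]
tcp_rot: [0.969, 0.07, 0.235, -0.018]
contact_force: [-9.4, -0.7, 5.7]
opening: 0.301
finger_force: 4.0
```

```bash
cat > look.py <<'E'
from h import *
import sys
s=get_state();print(s['eef_pos'],s['contact_force'],s['wrist_torque'],s['qpos'])
def tri(a,b):
    out=[]
    return out
im=read_camera("scene")[110:290,270:450,::-1];t=read_camera("top")[135:255,200:380,::-1]
cv2.imwrite(f"pics/{sys.argv[1]}.png",np.hstack([cv2.resize(im,(400,400),interpolation=2),cv2.resize(t,(400,267),interpolation=2)if 0 else cv2.copyMakeBorder(cv2.resize(t,(400,267),interpolation=2),0,133,0,0,0)]))
E
sed -i '/^def tri/,/return out/d' look.py; python3 look.py p1
```

```text
[0.50051891 0.04182622 0.0162077 ] [-9.35256055 -0.67483514  5.69141481] [0.00240318 0.9363626  0.07533066] [-0.19878812  0.03299393  2.39196073  0.54183079  0.30776094  0.74331181]
```

View pics/p1.png

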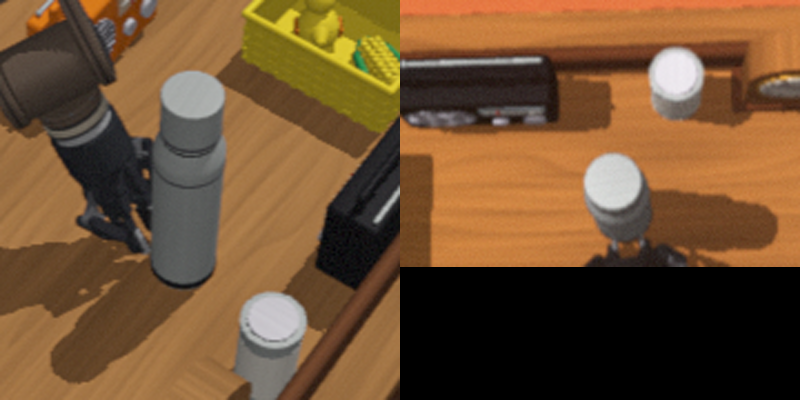

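Call:
move_arm(
  moves=[
    [0.3,[0.0045,0,0],[0,0,0]],
    [0.3,[0.0036,0,0.0017],[0,0,0]],
    [0.3,[0.0036,0,0.0018],[0,0,0]],
    [0.3,[0.0036,0,0.0018],[0,0,0]],
    [0.3,[0.0036,0,0.0018],[0,0,0]],
    [0.3,[0.0036,0,0.0018],[0,0,0]],
    [0.3,[0.0036,0,0.0018],[0,0,0]],
    [0.3,[0.0036,0,0.0018],[0,0,0]],
    [0.3,[0.0036,0,0.0018],[0,0,0]],
    [0.3,[0.0036,0,0.0018],[0,0,0]],
  ],
)

```text
time: 5.25
eef_pos: [0.5424, 0.0469, 0.0201]
tcp_rot: [0.969, 0.069, 0.237, -0.017]
contact_force: [-3.8, 0.8, -3.4]
opening: 0.3
finger_force: 1.8
```

Call:
move_arm(
  moves=[
    [0.3,[0.0035,0,0.0018],[0,0,0]],
    [0.3,[0.0035,0,0.0018],[0,0,0]],
    [0.3,[0.0035,0,0.0018],[0,0,0]],
    [0.3,[0.0035,0,0.0018],[0,0,0]],
    [0.3,[0.0035,0,0.0018],[0,0,0]],
    [0.3,[0.0035,0,0.0018],[0,0,0]],
    [0.3,[0.0035,0,0.0018],[0,0,0]],
    [0.3,[0.0035,0,0.0018],[0,0,0]],
    [0.3,[0.0035,0,0.0018],[0,0,0]],
    [0.3,[0.0035,0,0.0018],[0,0,0]],
  ],
)

```text
time: 6.08
eef_pos: [0.5813, 0.0525, 0.0203]
tcp_rot: [0.969, 0.069, 0.237, -0.017]
contact_force: [-3.2, -0.7, -2.5]
opening: 0.304
finger_force: 1.8
```

```bash
python3 look.py p2
```

```text
[0.58129821 0.05248756 0.02027571] [-3.22128089 -0.7129695  -2.51442068] [-0.14870233  0.91637674  0.00410884] [-0.13987434  0.19014916  2.20402311  0.43425366  0.31121681  0.90292658]
```

View pics/p2.png

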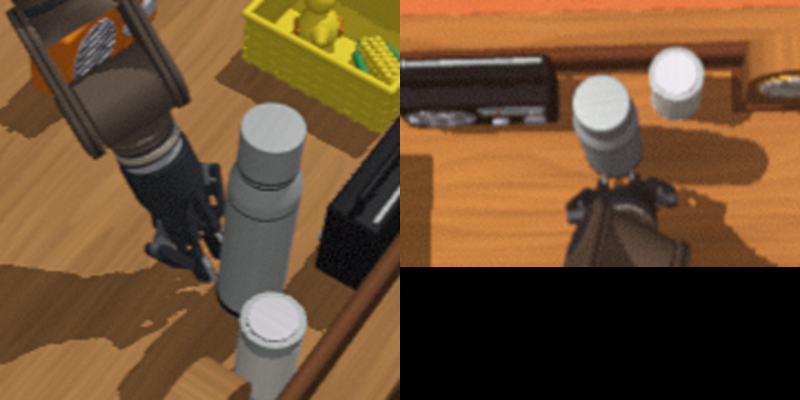

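Call:
move_arm(
  moves=[
    [0.3,[0.0035,0,0.0018],[0,0,0]],
    [0.3,[0.0035,0,0.0018],[0,0,0]],
    [0.3,[0.0035,0,0.0018],[0,0,0]],
    [0.3,[0.0035,0,0.0018],[0,0,0]],
    [0.3,[0.0035,0,0.0018],[0,0,0]],
    [0.3,[0.0035,0,0.0018],[0,0,0]],
    [0.3,[0.0035,0,0.0018],[0,0,0]],
    [0.3,[0.0035,0,0.0018],[0,0,0]],
    [0.3,[0.0035,0,0.0018],[0,0,0]],
    [0.3,[0.0035,0,0.0018],[0,0,0]],
  ],
)

```text
time: 7.02
eef_pos: [0.6203, 0.0581, 0.0204]
tcp_rot: [0.969, 0.069, 0.237, -0.017]
contact_force: [-3.6, -0.5, -1.4]
opening: 0.298
finger_force: 2.2
```

Call:
move_arm(
  moves=[
    [0.3,[0.0018,0,0.0009],[0,0,0]],
    [0.3,[0.0018,0,0.0009],[0,0,0]],
    [0.3,[0.0018,0,0.0009],[0,0,0]],
    [0.3,[0.0018,0,0.0009],[0,0,0]],
    [0.3,[0.0018,0,0.0009],[0,0,0]],
    [0.3,[0.0018,0,0.0009],[0,0,0]],
    [0.3,[0.0009,0,0.0005],[0,0,0]],
    [0.3,[0.0009,0,0.0005],[0,0,0]],
    [0.3,[0,0,0],[0,0,0]],
    [0.3,[0,0,0],[0,0,0]],
  ],
)

```text
time: 7.85
eef_pos: [0.634, 0.06, 0.0207]
tcp_rot: [0.969, 0.069, 0.237, -0.017]
contact_force: [-2.5, 0.3, -2.7]
opening: 0.301
finger_force: 1.6
```

```bash
python3 look.py p3
```

```text
[0.6340415  0.06001533 0.020748  ] [-2.53633121  0.27341505 -2.6550384 ] [-0.10213724  0.87291336  0.01916256] [-0.11083045  0.28812374  2.07791808  0.36684924  0.32880845  0.99607596]
```

View pics/p3.png

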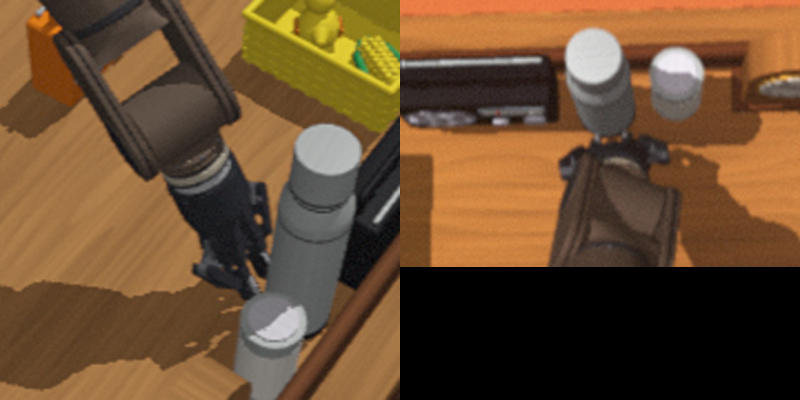

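The flask is upright between the radio and the tin, lid at crop pixel (594,56), with about 8 mm left to the rail.

Call:
move_arm(
  moves=[
    [0.3,[0.0009,0,0.0005],[0,0,0]],
    [0.3,[0.0009,0,0.0005],[0,0,0]],
    [0.3,[0.0009,0,0.0005],[0,0,0]],
    [0.3,[0.0009,0,0.0005],[0,0,0]],
    [0.3,[0.0009,0,0.0005],[0,0,0]],
    [0.3,[0.0009,0,0.0005],[0,0,0]],
    [0.3,[0,0,0],[0,0,0]],
    [0.3,[0,0,0],[0,0,0]],
    [0.3,[0,0,0],[0,0,0]],
    [0.3,[0,0,0],[0,0,0]],
  ],
)

```text
time: 8.78
eef_pos: [0.6402, 0.0609, 0.0207]
tcp_rot: [0.969, 0.069, 0.237, -0.017]
contact_force: [-2.1, -0.3, -1.6]
opening: 0.301
finger_force: 1.5
```

Call:
move_arm(
  moves=[
    [0.3,[0.0009,0,0.0005],[0,0,0]],
    [0.3,[0.0009,0,0.0005],[0,0,0]],
    [0.3,[0.0009,0,0.0005],[0,0,0]],
    [0.3,[0,0,0],[0,0,0]],
    [0.3,[0,0,0],[0,0,0]],
    [0.3,[0,0,0],[0,0,0]],
    [0.3,[0,0,0],[0,0,0]],
    [0.3,[0,0,0],[0,0,0]],
    [0.3,[0,0,0],[0,0,0]],
    [0.3,[0,0,0],[0,0,0]],
  ],
)

```text
time: 9.62
eef_pos: [0.6432, 0.0613, 0.0205]
tcp_rot: [0.969, 0.069, 0.237, -0.017]
contact_force: [-3.2, -0.3, -0.9]
opening: 0.298
finger_force: 1.9
```

Call:
move_arm(
  moves=[
    [0.3,[0.0009,0,0.0005],[0,0,0]],
    [0.3,[0.0009,0,0.0005],[0,0,0]],
    [0.3,[0,0,0],[0,0,0]],
    [0.3,[0,0,0],[0,0,0]],
    [0.3,[0,0,0],[0,0,0]],
    [0.3,[0,0,0],[0,0,0]],
    [0.3,[0,0,0],[0,0,0]],
    [0.3,[0,0,0],[0,0,0]],
    [0.3,[0,0,0],[0,0,0]],
    [0.3,[0,0,0],[0,0,0]],
  ],
)

```text
time: 10.45
eef_pos: [0.6451, 0.0616, 0.0204]
tcp_rot: [0.969, 0.069, 0.237, -0.017]
contact_force: [-4.2, -1.3, 0.8]
opening: 0.301
finger_force: 2.3
```

Call:
move_arm(
  moves=[
    [0.3,[0.0009,0,0.0005],[0,0,0]],
    [0.3,[0.0005,0,0.0002],[0,0,0]],
    [0.3,[0,0,0],[0,0,0]],
    [0.3,[0,0,0],[0,0,0]],
    [0.3,[0,0,0],[0,0,0]],
    [0.3,[0,0,0],[0,0,0]],
    [0.3,[0,0,0],[0,0,0]],
    [0.3,[0,0,0],[0,0,0]],
    [0.3,[0,0,0],[0,0,0]],
    [0.3,[0,0,0],[0,0,0]],
  ],
)

```text
time: 11.28
eef_pos: [0.6466, 0.0619, 0.0204]
tcp_rot: [0.969, 0.069, 0.237, -0.017]
contact_force: [-5.7, -0.7, 1.3]
opening: 0.301
finger_force: 2.6
```

```bash
python3 look.py p4
```

```text
[0.64660642 0.06185969 0.02039551] [-5.73942001 -0.69582847  1.25248716] [-0.15544632  0.90399861  0.01491035] [-0.10472361  0.31172255  2.04711592  0.35186438  0.33455517  1.01645618]
```

View pics/p4.png

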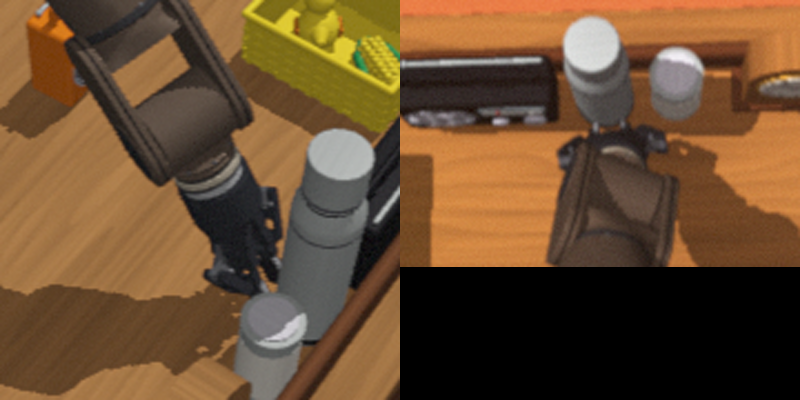

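Call:
move_arm(
  moves=[
    [0.3,[0.0009,0,0.0005],[0,0,0]],
    [0.3,[0.0009,0,0.0005],[0,0,0]],
    [0.3,[0,0,0],[0,0,0]],
    [0.3,[0,0,0],[0,0,0]],
    [0.3,[0,0,0],[0,0,0]],
    [0.3,[0,0,0],[0,0,0]],
    [0.3,[0,0,0],[0,0,0]],
    [0.3,[0,0,0],[0,0,0]],
    [0.3,[0,0,0],[0,0,0]],
    [0.3,[0,0,0],[0,0,0]],
  ],
)

```text
time: 12.22
eef_pos: [0.6487, 0.0622, 0.0204]
tcp_rot: [0.969, 0.069, 0.237, -0.017]
contact_force: [-4.4, -0.2, 1.1]
opening: 0.3
finger_force: 2.4
```

Call:
move_arm(
  moves=[
    [0.3,[0.0009,0,0.0005],[0,0,0]],
    [0.3,[0.0009,0,0.0005],[0,0,0]],
    [0.3,[0,0,0],[0,0,0]],
    [0.3,[0,0,0],[0,0,0]],
    [0.3,[0,0,0],[0,0,0]],
    [0.3,[0,0,0],[0,0,0]],
    [0.3,[0,0,0],[0,0,0]],
    [0.3,[0,0,0],[0,0,0]],
    [0.3,[0,0,0],[0,0,0]],
    [0.3,[0,0,0],[0,0,0]],
  ],
)

```text
time: 13.05
eef_pos: [0.6493, 0.0625, 0.0199]
tcp_rot: [0.969, 0.07, 0.236, -0.017]
contact_force: [-13.1, -2.0, 6.5]
opening: 0.303
finger_force: 6.9
```

```bash
python3 look.py p5
```

```text
[0.64925123 0.06248447 0.01988857] [-13.13700238  -1.99251702   6.53376562] [-0.3604566   1.51270704 -0.0339912 ] [-0.10322799  0.3180736   2.03891581  0.34631352  0.33917189  1.02281986]
```

View pics/p5.png

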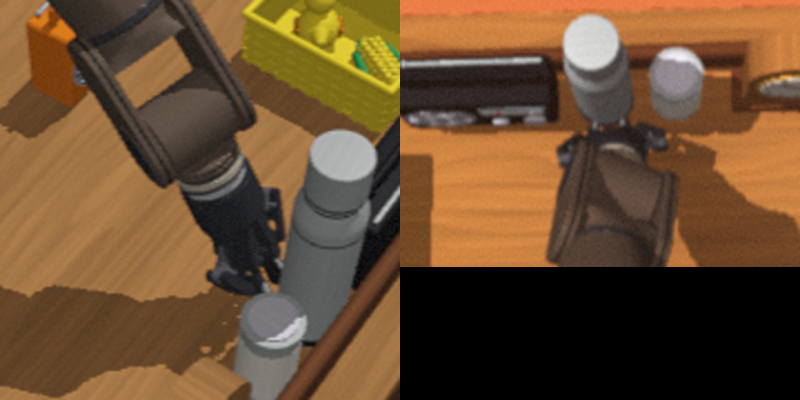

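The force jumped to 13 N and the tool stopped advancing, so the flask is at the rail. Lid at crop pixel (592,42), upright. Now I back straight off.

Call:
move_arm(
  moves=[
    [0.3,[-0.0018,0,-0.0009],[0,0,0]],
    [0.3,[-0.0018,0,-0.0009],[0,0,0]],
    [0.3,[-0.0035,0,-0.0018],[0,0,0]],
    [0.3,[-0.007,0,-0.0036],[0,0,0]],
    [0.3,[-0.009,0,-0.0047],[0,0,0]],
    [0.3,[-0.009,0,-0.0047],[0,0,0]],
    [0.3,[-0.009,0,-0.0047],[0,0,0]],
    [0.3,[-0.009,0,-0.0047],[0,0,0]],
    [0.3,[-0.009,0,-0.0047],[0,0,0]],
    [0.3,[0,0,0],[0,0,0]],
  ],
)

```text
time: 13.98
eef_pos: [0.5821, 0.0531, 0.0193]
tcp_rot: [0.969, 0.069, 0.236, -0.017]
contact_force: [-0.7, 0.3, -1.4]
opening: 0.305
finger_force: 0.0
```

```bash
python3 - <<'E'
from h import *
a=cv2.imread("pics/top0.png");b=read_camera("top")[:,:,::-1].copy();cv2.imwrite("pics/end.png",b)
cv2.imwrite("pics/endc.png",cv2.resize(np.vstack([a[140:210,190:450],b[140:210,190:450]]),None,fx=3,fy=3,interpolation=2))
print(get_state()['eef_pos'])
E
```

```text
[0.58341205 0.05291602 0.01985782]
```

View pics/endc.png

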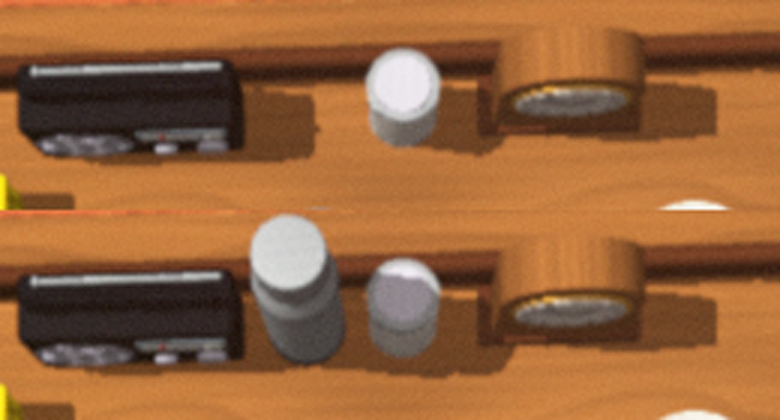

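The before and after crops show the flask upright at (295,290), between the radio and the tin. The radio, tin and clock have not moved, and the arm is clear.

```bash
python3 -c "
from plant import *
print(sign_off())"
```

```text
the job is handed in; nothing more can be done
None
```

The flask was pushed low and upright into the place between the radio and the tin until its foot met the back rail; the camera shows nothing else at the rail shifted, and the job is handed in, though the sign-off returned no verdict.

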